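# Gauge a cheese bar against the flip stop of a portioning guide

### The job

Flip the orange stop leaf fully down, then slide the red waxed cheese bar flush along the metal fence of the guide and up against the leaf, pressing it home firmly but gently (a steady light push, no knock), so that no gap is left. Then let go of the bar and flip the leaf fully up again, leaving the bar standing where it was gauged, flush with the fence. Do not disturb the jar, tin and pepper mill around.

Things in the scene. Friction and masses are not known exactly. Their poses are not given: they have to be found in the camera images.
- guide: Fixed portioning guide: pale wooden deck 170 (own x) x 360 (own y) mm, top 18 mm above the work surface, with a low aluminium fence along its far long side. Origin: centre of the footprint, on the work surface; z up. The fence runs along own y at full length; its face (looks to own -x) is at own x = +45 mm; 26 mm thick, 18 mm above the deck. Turned up to 0.25 rad.
- flip_stop: Dark steel carriage clamped rigidly on the fence, carrying the orange leaf. Axes as the guide's. Origin: deck top, in the fence's face, mid-thickness of the leaf. 44 mm long, 46 mm high over the deck, all behind the face. Leaf down: its gauging face is at own y = -6 mm (looks to -y), plate from x = -2 to -56 mm, 10 to 44 mm above the deck. Press bar on leaf with 4 N at least, never over 20 N.
- leaf (a joint): Hinge of the orange leaf, rad: 0 = fully down (level, its mechanical limit), growing as it flips up and back; 1.57 = upright, limit 1.85. Stiff friction hinge (0.15 N m): the leaf stays wherever it is left. Axis: own +y of the flip stop.
- leaf_hinge (a point): Point on the leaf's hinge axis, middle of the leaf's thickness, 36 mm above the deck, 13 mm behind the fence's face. Axes as the guide's.
- leaf_knob (a point): Centre of the black cross knob at the leaf's free end: cylinder 16 mm in diameter, 28 mm long, lying along the hinge axis (own y), flat ends; pinched end to end it pivots between the fingers. With the leaf down it lies 93 mm from the hinge axis towards the stop's -x and 4 mm above the axis (40 mm above the deck); it swings up over the fence. Its axes turn with the leaf.
- cheese: Loose bar of hard cheese in red wax with a paper band: rigid block 45 (own x) x 120 (own y) x 55 (z) mm, 0.2 to 0.4 kg, standing on the deck. Origin: centre of its underside. The pale yellow cut end is at own +y and goes against the leaf; the own +x long side goes against the fence.
- cheese_end (a point): Centre of the lower edge of the bar's pale cut end (own y = +60 mm of the bar, on its underside). Axes as the bar's.
- honey_jar: Loose honey jar with red lid, 60 mm in diameter, 85 mm high, behind the guide. Origin: centre of its underside. To be left alone.
- tomato_tin: Loose food tin, 57 mm in diameter, 72 mm high, behind the guide. Origin: centre of its underside. To be left alone.
- pepper_mill: Loose brown pepper mill, 58 mm in diameter, 150 mm high, behind the guide. Origin: centre of its underside. To be left alone.
- fence: Low aluminium fence of the guide, with a white scale on top, fixed to it: 26 (own x) x 360 (own y) x 18 (z) mm. Origin: centre of its underside, on the deck top; its face (own x = -13 mm) looks to -x, towards the robot. Axes as the guide's. Never press the bar against it with more than 25 N.

How it is judged:
On the way, in this order (a step that is already met when the one before it is completed fails the run):
1. the leaf is fully down on the fence (within 0.04 rad) (value of joint leaf below 0.04 rad), for 0.2 s.
2. the bar is pressed home against the lowered leaf with at least 4 N, flush with the fence (contact force between cheese and flip_stop above 4 N and value of joint leaf below 0.06 rad and x of cheese in the frame of guide above 0.02 m and angle between the y axis of cheese and the y axis of guide, either way round below 0.03 rad), for 0.3 s.
3. the leaf is flipped up again (at least 1.4 rad) (value of joint leaf above 1.4 rad), for 0.2 s.
At the end, for the whole second after the job is handed in: The leaf is up (at least 1.4 rad); the bar stands at rest on the deck, upright within 0.05 rad, its pale end within 3 mm short of or 2.5 mm past the plane where the leaf's face was, its far side within 3 mm of the fence and parallel to it within 0.03 rad (value of joint leaf above 1.4 rad and y of cheese_end in the frame of flip_stop between -0.009 and -0.0035 m and x of cheese in the frame of guide above 0.0195 m and angle between the y axis of cheese and the y axis of guide, either way round below 0.03 rad and z of cheese in the frame of guide below 0.021 m and angle between cheese's own z axis and vertical below 0.05 rad and linear speed of cheese below 0.01 m/s); the robot touches nothing.
It fails at once if the bar is pressed against the stop with more than 20 N (contact force between cheese and flip_stop above 20 N).
It fails at once if the bar is pressed against the fence with more than 25 N (contact force between cheese and fence above 25 N).
It fails at once if the jar, tin or pepper mill is moved by more than 15 mm (distance of any of honey_jar, tomato_tin, pepper_mill from where it was at the start of the episode above 0.015 m).
It also fails if it takes over 72 s, if anything falls off the work surface, if the arm or the gripper's body presses on something with over 40 N, if the wrist force passes 120 N, or if a joint passes its speed limit or range.

### The arm

A 6-joint arm with a two-finger parallel gripper is mounted at the origin on a cart in front of the work surface, level with it; the furniture and walls round the work are solid. World frame = base frame: x ahead of the robot, y to its left, z up, the work surface at z = 0. Lengths are in m, angles in rad, forces in N, time in s.
With the tool pointing down it reaches from about 0.325 to 0.775 m from the base axis. Payload 5.5 kg.
Tool frame: the origin (TCP) lies on the centre line of the jaws, within the pads' length; the fingertips stand 17 mm ahead of it and the grasp point (between the pads) lies 2 mm behind it; z points along the fingers, x is the direction in which the jaws open and shut, and the axes are right-handed (so a half turn about z gives the same grasp; the last joint's range is limited). The gripper opens to 85 mm and grips with 20 to 120 N. Pads are 22 mm wide; open, the fingers measure 114 mm over their backs; the gripper's body (76 mm by 85 mm) begins 54 mm behind the grasp point. The pads swing forward as they close: fully open they stand 13 mm farther back than shut.
Start: joints at [-0.057, 0.091, 1.231, -0, 1.82, -0.057], TCP at [0.6, -0, 0.248] pointing down, gripper open.
Joint ranges: [-2.87, 2.87], [-0.86, 2.18], [0.17, 2.46], [-1.51, 4.65], [0.06, 2.69], [-2.65, 2.65]. Speed limits (rad/s): [2.57, 2.57, 3.01, 3.14, 3.14, 3.14].

### API

Orientations are given as a unit quaternion [x, y, z, w].
In Python, from plant import arm, effector, kinematics, get_state, vision, order, finder gives the robot as it stands. Calls block until the motion is done:
- arm.reach(position, orientation): joint-space move of the TCP to a pose.
- arm.move_l(position, orientation=None, v=0.15, guard=None): straight line of the TCP; orientation=None keeps the orientation; v is the mean speed in m/s. With guard (N) it stops when the force on the tool has changed by that much, and returns True; else False.
- arm.move_joints(angles): joint-space move.
- effector.command_gripper(opening): finger opening in m; the grip force is fixed at half the most; returns when the fingers have stopped.
- arm.wait(seconds).
- kinematics.inverse_kinematics(position, orientation): joint angles nearest the present ones, or None.
- get_state(): the state.
- vision.read_camera(name): name is "scene" or "side" or "wrist"; returns the picture (384x512x3 uint8, red, green, blue); there is no depth.
- vision.camera_info(name): a dict with "camera_matrix" (3x3 intrinsics, pixels), "k1" (the pictures are not rectified: a ray, as slopes to the right and down, at radius r is drawn at 1 + k1 r^2 times it, then the intrinsics apply), "world_from_camera" (4x4, takes a point from camera to world coordinates). Camera axes: x right, y down, z forward; pixel columns grow to the right and rows downward; lengths in m; the calibration is good to about 2 mm. A picture is of the moment at which its call begins: read the wrist's pose just before it. camera_info takes no time and is no camera call; for the wrist camera it gives the pose at the moment of the call.
A pose or a line that the arm cannot do raises arm.MotionError and nothing moves.
- order.finish_job(): hands the job in, once; it reports no verdict.
Trained networks look in the newest picture that a camera, given by its name, has taken for a name from the list of things; names that differ only in an ending like _2 or _b are one class to them, and where a whole thing is asked for, a point or a joint stands for the part that bears it (a point fixed in the world has none). Each returns a list of dicts, best first, with "conf" (0 to 1); they miss things now and then, are a little off and sometimes report something else, mostly with a low value. They report only what shows in the picture. A call takes as long as a camera call.
- finder.search_frame(thing, camera): "position" ([column, row] in pixels, amid what is visible of it).
The state is a dict: "clock": time; "qpos": joint angles; "joint_vel": joint speeds; "joint_torque": joint torques, N m; "ee_pos": TCP position; "tool_rot": TCP orientation; "wrist_force": force on the tool from outside, world axes, zero at the start; "ft_torque": the same for the moment, N m; "grip_width": finger opening in m.
Only numpy, scipy, OpenCV 4.12 (cv2) and the standard library are available. Lean on these libraries where they do the work, as an engineer would, in place of code of your own. Each camera call takes 0.05 s, during which the arm holds its last target. There are 200 camera calls.

## Working session

There is one attempt and no reset: what is moved stays moved. The work goes in short steps, each a Python script; the robot and the scene stay as the last script left them, time stands still between calls to the robot, and variables do not carry over. Pictures are saved under pics/ and viewed, about 8 in all and at most 12, crops included, and the job is handed in when it is done.

```bash
ls; mkdir -p pics; python3 - <<'E'
from plant import *
from plant import arm, effector, kinematics, get_state, vision, order, finder
import cv2, numpy as np
ims=[]
for c in ["scene","side"]:
    im=vision.read_camera(c); cv2.imwrite(f"pics/{c}0.png",cv2.resize(im[:,:,::-1],(800,600),interpolation=cv2.INTER_CUBIC))
    i=vision.camera_info(c); print(c,np.round(i["camera_matrix"],1).tolist(),i["k1"],np.round(i["world_from_camera"],3).tolist())
    for t in ["guide","fence","flip_stop","leaf_knob","leaf_hinge","cheese","cheese_end","honey_jar","tomato_tin","pepper_mill"]:
        print(t,[(np.round(d["position"],1).tolist(),round(d["conf"],2)) for d in finder.search_frame(t,c)[:2]])
print(get_state())
E
```

```text
pics
scene [[486.1, 0.0, 261.1], [0.0, 486.1, 194.0], [0.0, 0.0, 1.0]] -0.21338957300760933 [[-0.878, -0.285, 0.383, 0.157], [-0.478, 0.524, -0.705, 0.889], [0.0, -0.802, -0.597, 0.828], [0.0, 0.0, 0.0, 1.0]]
guide [([293.9, 207.1], 0.73), ([312.9, 226.0], 0.58)]
fence [([297.0, 207.9], 0.74), ([277.7, 205.9], 0.64)]
flip_stop [([280.5, 210.7], 0.75)]
leaf_knob [([278.9, 203.4], 0.66), ([249.0, 155.2], 0.45)]
leaf_hinge [([276.4, 214.2], 0.79)]
cheese [([334.4, 196.3], 0.77)]
cheese_end [([336.1, 196.9], 0.67)]
honey_jar [([250.4, 155.6], 0.63)]
tomato_tin [([177.9, 237.2], 0.84)]
pepper_mill [([212.2, 187.9], 0.84)]
side [[433.4, 0.0, 254.2], [0.0, 433.4, 193.0], [0.0, 0.0, 1.0]] 0.02137038717778528 [[-0.998, -0.048, 0.048, 0.602], [-0.066, 0.544, -0.837, 0.835], [0.015, -0.838, -0.546, 0.621], [0.0, 0.0, 0.0, 1.0]]
guide [([312.3, 221.6], 0.75)]
fence [([290.8, 228.5], 0.59), ([293.6, 206.0], 0.58)]
flip_stop [([292.5, 204.1], 0.64)]
leaf_knob [([291.1, 194.4], 0.68)]
leaf_hinge [([290.6, 205.3], 0.95)]
cheese []
cheese_end [([326.5, 182.2], 0.58)]
honey_jar [([211.5, 162.9], 0.71)]
tomato_tin [([187.8, 263.9], 0.58)]
pepper_mill [([197.5, 202.4], 0.74)]
{'clock': 1.1, 'qpos': array([-5.66881700e-02,  9.11213093e-02,  1.23073262e+00, -3.76772943e-05,
        1.81978177e+00, -5.67137654e-02]), 'joint_vel': array([8.96226618e-04, 5.01663628e-05, 1.01568978e-03, 8.53595339e-04,
       7.90009199e-04, 4.43720973e-04]), 'joint_torque': array([ 1.15179540e-03, -4.58478105e+01, -4.18103063e+01,  1.91696012e-05,
        7.31007603e-04,  1.52750633e-06]), 'ee_pos': array([ 6.00011872e-01, -7.19218169e-06,  2.48244014e-01]), 'tool_rot': array([ 1.00000000e+00,  8.15584243e-06, -2.25240426e-05,  1.70087017e-05]), 'wrist_force': array([ 0.02001351, -0.32998821,  0.6549259 ]), 'ft_torque': array([ 0.0016249 , -0.01078324, -0.02496282]), 'grip_width': 0.08526236988729242}
```

View pics/scene0.png

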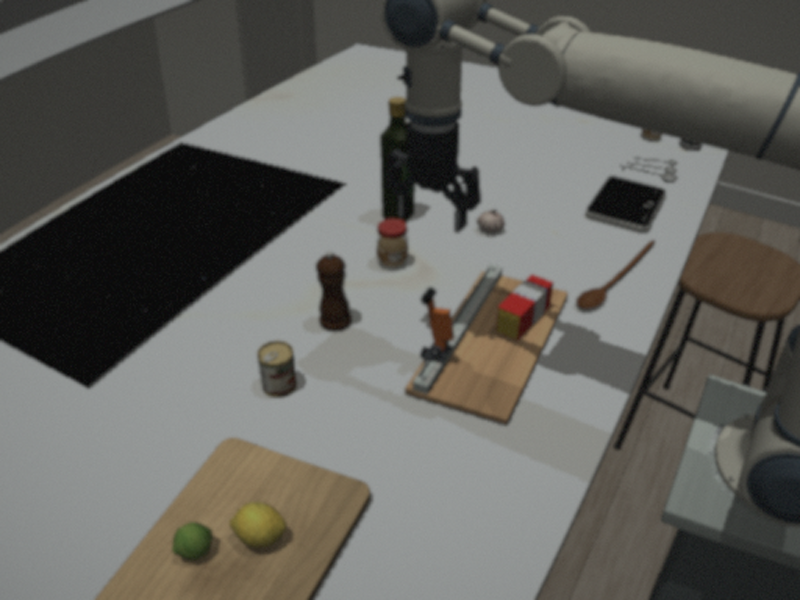

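View pics/side0.png

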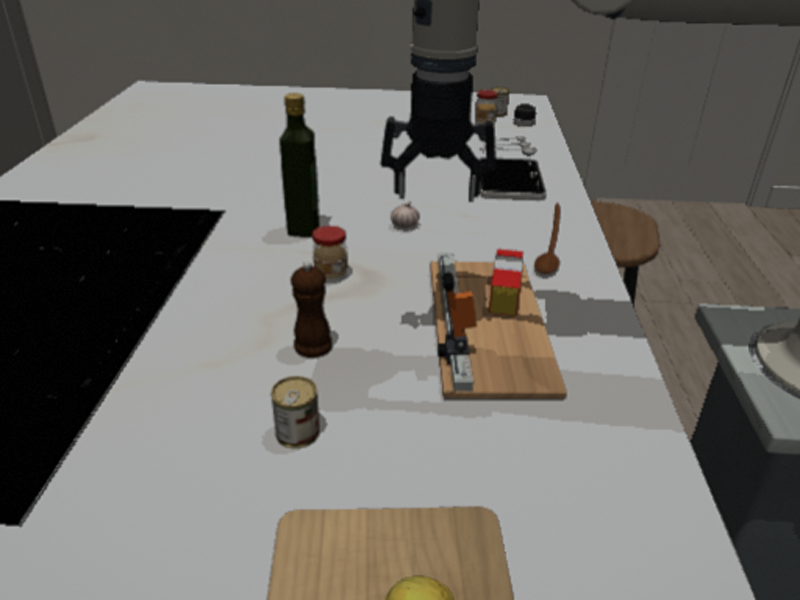

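Both pictures show the guide with the leaf upright (knob in the scene view near 430,297 of 800) and the bar standing on the deck at about (525,305), slightly askew and clear of the fence. The jar, mill and tin are behind the guide. Next I compute rough positions.

```bash
cat > h.py <<'E'
from plant import arm, effector, kinematics, get_state, vision, order, finder
import cv2, numpy as np
from scipy.spatial.transform import Rotation as R
from scipy.optimize import least_squares
def ray(info,px):
    K=np.array(info["camera_matrix"]); k=info["k1"]; T=np.array(info["world_from_camera"])
    n=cv2.undistortPoints(np.array([[px]],float),K,np.array([k,0,0,0,0.]))[0,0]
    return T[:3,3],T[:3,:3]@np.array([n[0],n[1],1])
def onz(info,px,z):
    o,d=ray(info,px); return o+d*(z-o[2])/d[2]
def proj(info,P):
    T=np.linalg.inv(np.array(info["world_from_camera"])); p=(T[:3,:3]@np.atleast_2d(P).T+T[:3,3:]).T
    s=p[:,:2]/p[:,2:]; s=s*(1+info["k1"]*(s**2).sum(1,keepdims=True)); K=np.array(info["camera_matrix"])
    return s*[K[0,0],K[1,1]]+[K[0,2],K[1,2]]
def down(yaw): # tool z down, tool x at yaw in world
    return (R.from_euler('z',yaw)*R.from_quat([1,0,0,0])).as_quat()
E
python3 - <<'E'
from h import *
S=vision.camera_info("scene"); D=vision.camera_info("side")
f=0.64
for n,i,pts in [("scene",S,[(407,388),(508,418),(567,292),(495,268)]),("side",D,[(445,393),(563,393),(432,262),(528,262)])]:
    for p in pts: print(n,p,onz(i,np.array(p)*f,.018).round(3))
for i,t in [(S,[(278.9,203.4-14),(249,155),(334.4,196.3)]),(D,[(291,194),(211,163),(325,182)])]:
    for p,z in zip(t,[.15,.04,.045]): print(onz(i,p,z).round(3))
for i,n in[(S,[(250.4,155.6),(177.9,237.2),(212.2,187.9)]),(D,[(211.5,162.9),(187.8,263.9),(197.5,202.4)])]:
    for p,z in zip(n,[.04,.036,.075]): print("obs",onz(i,p,z).round(3))
print(np.round(vision.camera_info("wrist")["world_from_camera"],3))
E
```

```text
scene (407, 388) [0.573 0.127 0.018]
scene (508, 418) [0.408 0.113 0.018]
scene (567, 292) [ 0.436 -0.238  0.018]
scene (495, 268) [ 0.585 -0.247  0.018]
side (445, 393) [0.575 0.131 0.018]
side (563, 393) [0.415 0.118 0.018]
side (432, 262) [ 0.601 -0.225  0.018]
side (528, 262) [ 0.428 -0.241  0.018]
[0.564 0.052 0.15 ]
[ 0.791 -0.2    0.04 ]
[ 0.481 -0.122  0.045]
[0.57 0.11 0.15]
[ 0.781 -0.196  0.04 ]
[ 0.476 -0.115  0.045]
obs [ 0.785 -0.199  0.04 ]
obs [0.76  0.207 0.036]
obs [0.767 0.037 0.075]
obs [ 0.779 -0.196  0.04 ]
obs [0.766 0.205 0.036]
obs [0.773 0.047 0.075]
[[ 1.    -0.001 -0.001  0.6  ]
 [-0.001 -0.96  -0.279  0.072]
 [-0.     0.279 -0.96   0.374]
 [ 0.     0.     0.     1.   ]]
```

```bash
python3 - <<'E'
from h import *
arm.reach([.48,-.05,.33],down(np.pi/2))
arm.wait(.3)
i=vision.camera_info("wrist"); im=vision.read_camera("wrist")
import pickle; pickle.dump((i,im),open("w1.pkl","wb"))
cv2.imwrite("pics/w1.png",cv2.resize(im[:,:,::-1],(800,600),interpolation=cv2.INTER_CUBIC))
print(np.round(i["camera_matrix"],1).tolist(),i["k1"],np.round(i["world_from_camera"],3).tolist(),get_state()["clock"],get_state()["qpos"])
for t in ["guide","fence","flip_stop","leaf_knob","leaf_hinge","cheese","cheese_end"]:
    print(t,[(np.round(d["position"],1).tolist(),round(d["conf"],2)) for d in finder.search_frame(t,"wrist")[:2]])
E
```

```text
[[265.5, 0.0, 254.2], [0.0, 265.5, 187.4], [0.0, 0.0, 1.0]] -0.05081956655859581 [[0.001, 0.96, 0.279, 0.409], [1.0, -0.001, 0.001, -0.049], [0.001, 0.279, -0.96, 0.456], [0.0, 0.0, 0.0, 1.0]] 2.9417 [-1.74182862e-01 -1.89168074e-01  1.35606898e+00  1.64023623e-05
  1.97501443e+00 -1.74490505e+00]
guide [([262.7, 170.4], 0.9)]
fence [([239.9, 205.8], 0.8)]
flip_stop [([316.6, 217.4], 0.8)]
leaf_knob [([324.2, 223.0], 0.75)]
leaf_hinge [([321.4, 213.2], 0.76)]
cheese [([204.9, 158.8], 0.72)]
cheese_end [([201.8, 159.0], 0.7)]
```

View pics/w1.png

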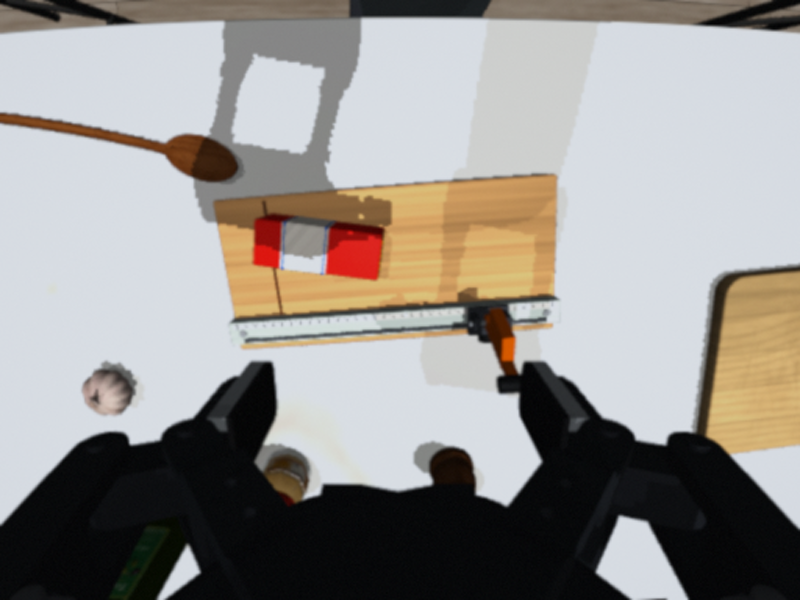

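The wrist picture has +y to the right and +x downward. The deck's near corners are at (216,201) and (556,175), and the fence's top front edge runs from (231,322) to (556,299). The bar's top corners are (258,217), (384,229), (378,280) and (253,268), so it is turned about -0.15 rad from the guide. The carriage spans columns 467–512 and the knob is at (510,384). I fit these now.

```bash
python3 - <<'E'
from h import *
import pickle; i,im=pickle.load(open("w1.pkl","rb"))
f=.64
def fit(model,px,x0):
    px=np.array(px)*f
    s=least_squares(lambda p:(proj(i,model(p))-px).ravel(),x0,loss='soft_l1'); print(s.x.round(4),s.fun.reshape(-1,2).round(2).tolist()); return s.x
def w(p,L): L=np.array(L,float); c,s_=np.cos(p[2]),np.sin(p[2]); return np.c_[p[0]+c*L[:,0]-s_*L[:,1],p[1]+s_*L[:,0]+c*L[:,1],L[:,2]]
G=[[-.085,-.18,.018],[-.085,.18,.018],[.045,-.18,.036],[.045,.18,.036],[.085,-.18,.018],[.085,.18,.018]]
g=fit(lambda p:w(p,G),[(216,201),(556,175),(231,322),(556,299),(243,348),(552,326)],[.5,-.06,.07])
B=[[-.0225,-.06,.073],[-.0225,.06,.073],[.0225,.06,.073],[.0225,-.06,.073]]
b=fit(lambda p:w(p,B),[(258,217),(384,229),(378,280),(253,268)],[.48,-.12,-.1])
print("bar yaw rel",b[2]-g[2])
# leaf knob: unknown stop y s, angle a
def kn(p):
    s,a=p; r=np.hypot(.093,.004); hx=.058; hz=.054
    # a=0 -> (-93,+4); growing up and back
    dx=-.093*np.cos(a)+.004*np.sin(a); dz=.093*np.sin(a)+.004*np.cos(a)
    return w(g,[[hx+dx,s,hz+dz]])
k=fit(kn,[(510,384)],[.1,1.5])
print(kn(k))
for px in [(467,308),(512,305),(490,305)]:
  for z in (.064,): 
    P=onz(i,np.array(px)*f,z); c,s_=np.cos(g[2]),np.sin(g[2]); d=P[:2]-g[:2]; print(px,z,(d@[c,s_]).round(4),(d@[-s_,c]).round(4))
np.save("g.npy",g);np.save("b.npy",b)
x0,y0=280,180
c=im[160:280,250:390,::-1]; cv2.imwrite("pics/w1c.png",cv2.resize(c,None,fx=5,fy=5,interpolation=cv2.INTER_CUBIC))
E
```

```text
[ 0.5066 -0.0566  0.0735] [[-2.56, -0.65], [1.68, -1.11], [-1.92, 0.53], [3.43, 0.14], [-1.54, 1.2], [1.3, 1.36]]
[ 0.4774 -0.1233 -0.1111] [[-2.36, 0.6], [0.04, 1.86], [0.8, -0.71], [0.29, -1.6]]
bar yaw rel -0.18458592455538225
[0.0966 1.7678] [[0.0, -0.0]]
[[0.57942271 0.04566793 0.14441838]]
(467, 308) 0.064 0.0376 0.0744
(512, 305) 0.064 0.0379 0.1194
(490, 305) 0.064 0.0362 0.0974
```

View pics/w1c.png

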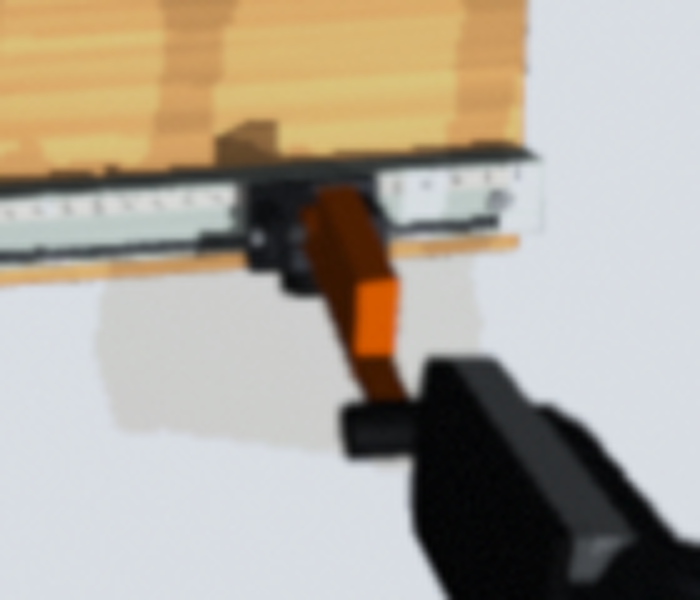

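The crop shows the leaf leaning back past upright, with the knob at about world (0.579, 0.046, 0.144) and partly hidden by a finger. I move above it for a centred look.

```bash
python3 - <<'E'
from h import *
import pickle
g=np.load("g.npy")
arm.reach([.577,.049,.24],down(g[2]+np.pi/2)); arm.wait(.2)
i=vision.camera_info("wrist"); im=vision.read_camera("wrist"); pickle.dump((i,im),open("w2.pkl","wb"))
for t in ["flip_stop","leaf_knob","leaf_hinge"]:
    print(t,[(np.round(d["position"],1).tolist(),round(d["conf"],2)) for d in finder.search_frame(t,"wrist")[:2]])
cv2.imwrite("pics/w2.png",cv2.resize(im[:,:,::-1],(800,600),interpolation=cv2.INTER_CUBIC))
print(get_state()["clock"],get_state()["ee_pos"])
E
```

```text
flip_stop [([252.7, 164.6], 0.75)]
leaf_knob [([256.4, 189.5], 0.82), ([196.6, 108.5], 0.43)]
leaf_hinge [([256.6, 165.8], 0.84)]
4.3917 [0.57695217 0.04839182 0.24090817]
```

View pics/w2.png

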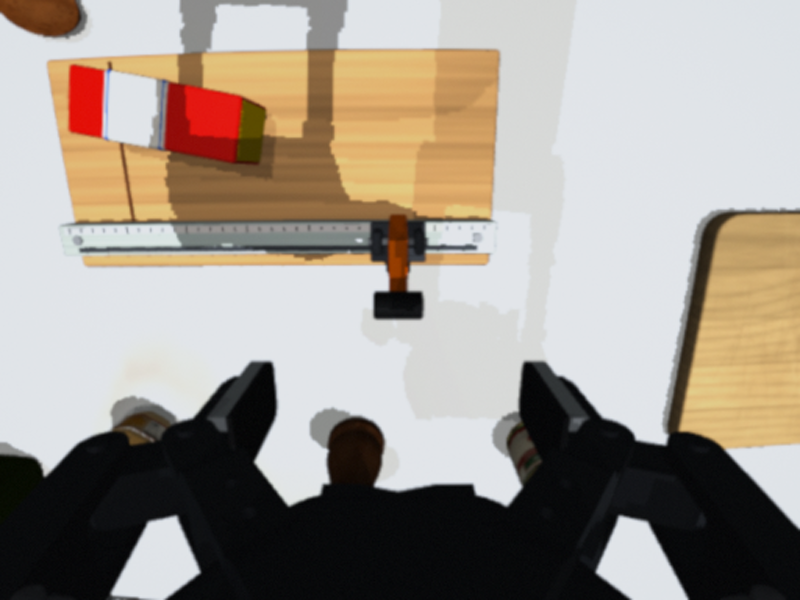

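The knob is clearly visible here at columns 374–423, row about 304. The fence runs from (62,226) to (495,222), and the bar's top corners are (70,65), (242,96), (236,162) and (69,132). I refit with both views.

```bash
python3 - <<'E'
from h import *
import pickle; V=[pickle.load(open(f"w{k}.pkl","rb"))[0] for k in(1,2)]
def w(p,L): L=np.array(L,float); c,s_=np.cos(p[2]),np.sin(p[2]); return np.c_[p[0]+c*L[:,0]-s_*L[:,1],p[1]+s_*L[:,0]+c*L[:,1],L[:,2]]
def fit(model,pxs,x0):
    s=least_squares(lambda p:np.concatenate([(proj(V[k],model(p))-((np.array(px)+.5)*.64-.5)).ravel() for k,px in pxs]),x0,loss='soft_l1'); print(s.x.round(4),s.fun.reshape(-1,2).round(1).tolist()); return s.x
G=[[-.085,-.18,.018],[-.085,.18,.018],[.045,-.18,.036],[.045,.18,.036],[.085,-.18,.018],[.085,.18,.018]]
P1=[(216,201),(556,175),(231,322),(556,299),(243,348),(552,326)]
P2=[(48,62),(500,50),(61,226),(496,222),(85,265),(488,264)]
fit(lambda p:w(p,G),[(1,P2)],[.5,-.06,.07])
g=fit(lambda p:w(p,G),[(0,P1),(1,P2)],[.5,-.06,.07])
B=[[-.0225,-.06,.073],[-.0225,.06,.073],[.0225,.06,.073],[.0225,-.06,.073]]
b=fit(lambda p:w(p,B),[(0,[(258,217),(384,229),(378,280),(253,268)]),(1,[(70,65),(242,96),(236,162),(69,132)])],[.48,-.12,-.1])
def kn(p):
    s,a=p
    return w(g,[[.058-.093*np.cos(a)+.004*np.sin(a),s,.054+.093*np.sin(a)+.004*np.cos(a)]])
k=fit(kn,[(1,[(398.5,304.5)])],[.1,1.7]); print(kn(k))
for px in [(371,225),(425,225)]:
    P=onz(V[1],np.array(px)*.64,.064); d=P[:2]-g[:2]; print("carriage y",d@[-np.sin(g[2]),np.cos(g[2])])
np.save("g.npy",g);np.save("b.npy",b);np.save("k.npy",k)
E
```

```text
[ 0.5074 -0.0569  0.0755] [[-2.1, -0.8], [0.8, -0.6], [-1.5, 0.3], [1.0, 0.0], [-0.9, 2.3], [1.3, 1.3]]
[ 0.5071 -0.0569  0.0746] [[-2.6, -0.1], [1.6, -0.8], [-1.8, 1.1], [3.4, 0.5], [-1.4, 1.7], [1.4, 1.7], [-2.1, -1.3], [1.0, -0.8], [-1.5, -0.1], [1.1, -0.1], [-0.9, 1.9], [1.3, 1.1]]
[ 0.478  -0.1238 -0.1178] [[-2.4, 0.9], [-0.0, 2.7], [0.5, 0.1], [0.1, -1.3], [-0.8, -1.0], [1.0, -1.4], [0.7, 0.7], [-0.5, 0.6]]
[0.1004 1.752 ] [[0.0, 0.0]]
[[0.57804944 0.04916468 0.14475573]]
carriage y 0.08090149852176498
carriage y 0.12034389111581406
```

```bash
cat >> h.py <<'E'
g=np.load("g.npy"); 
def W(x,y,z):  # guide frame (xy), world z
    c,s=np.cos(g[2]),np.sin(g[2]); return [g[0]+c*x-s*y,g[1]+s*x+c*y,z]
def fg(): return R.from_euler('z',-g[2]).apply(get_state()["wrist_force"]).round(1)
SY=.1005
def kpos(a,dz=-.004): return W(.058-.093*np.cos(a)+.004*np.sin(a),SY,.054+.093*np.sin(a)+.004*np.cos(a)+dz)
QK=down(g[2]+np.pi/2)
def st(t=""): s=get_state(); print(t,round(s["clock"],2),s["ee_pos"].round(4),fg(),round(s["grip_width"],4))
E
python3 - <<'E'
from h import *
a0=1.752
st()
p=kpos(a0); arm.move_l(p,QK,v=.12); st("at knob")
effector.command_gripper(.034); st("34")
effector.command_gripper(.02); st("closed")
for a in np.linspace(a0,1.2,3)[1:]:
    arm.move_l(kpos(a),QK,v=.1); st(f"a={a:.2f}")
im=vision.read_camera("wrist"); cv2.imwrite("pics/w3.png",cv2.resize(im[100:300,100:420,::-1],(800,500),interpolation=cv2.INTER_CUBIC))
E
```

```text
4.39 [0.577  0.0484 0.2409] [ 0.2 -0.2 -1.1] 0.0853
at knob 5.37 [0.5785 0.0492 0.1419] [ 0.  -0.5  0.6] 0.0855
34 5.92 [0.578  0.0492 0.1408] [-0.1 -0.2 -0.3] 0.034
closed 6.14 [0.5783 0.0482 0.1411] [ 0.  -5.7  2.5] 0.0269
a=1.48 6.55 [0.5535 0.0464 0.1437] [ 3.4 -5.2  0.9] 0.027
a=1.20 6.96 [0.5287 0.0445 0.1396] [ 1.6 -4.9  3.8] 0.0271
```

View pics/w3.png

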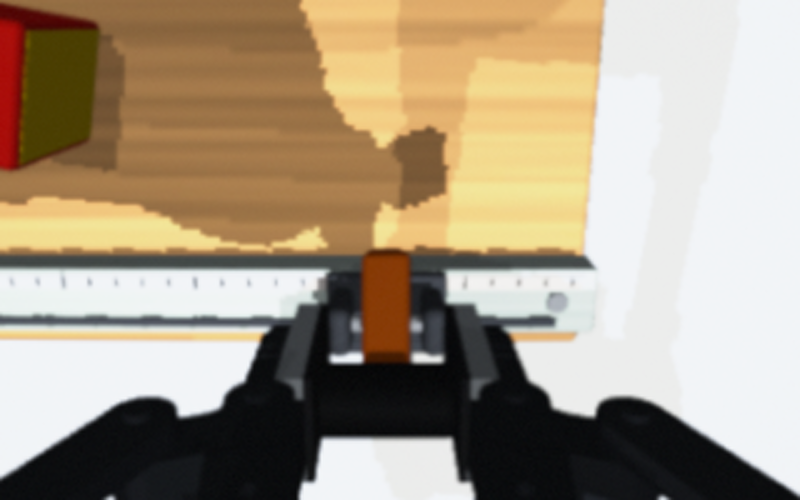

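The knob is held and the leaf follows. The y force says the stop sits about 1 mm towards -y, so I use SY = 0.0995. I continue down.

```bash
sed -i 's/^SY=.*/SY=.0995/' h.py; python3 - <<'E'
from h import *
for a in [1.0,.8,.6,.4,.2,.05]:
    arm.move_l(kpos(a),QK,v=.1); st(f"a={a:.2f}")
p=np.array(kpos(0.)); p[2]-=.008
print("guard",arm.move_l(p,QK,v=.02,guard=10)); st("down"); arm.wait(.3); st("hold")
effector.command_gripper(.06); st("open")
p=get_state()["ee_pos"]
arm.move_l([p[0],p[1],.17],QK,v=.15)
arm.move_l([p[0]-.0,p[1]-.05,.24],QK,v=.2); arm.wait(.15)
import pickle
i=vision.camera_info("wrist"); im=vision.read_camera("wrist"); pickle.dump((i,im),open("w4.pkl","wb"))
cv2.imwrite("pics/w4.png",cv2.resize(im[:,:,::-1],(800,600),interpolation=cv2.INTER_CUBIC)); st()
E
```

```text
a=1.00 7.34 [0.5118 0.0432 0.1325] [ 0.7 -1.9  7. ] 0.0266
a=0.80 7.67 [0.4964 0.042  0.1217] [-2.3 -2.   7.9] 0.0269
a=0.60 8.01 [0.4838 0.041  0.1078] [-3.4 -1.9  7.3] 0.0267
a=0.40 8.34 [0.474  0.0403 0.0911] [-2.7 -3.1  5. ] 0.0269
a=0.20 8.68 [0.4682 0.0399 0.0734] [ 1.3 -3.2  4. ] 0.0269
a=0.05 8.97 [0.466  0.0398 0.0594] [ 4.2 -3.1  2.3] 0.027
guard False
down 9.75 [0.4653 0.0397 0.0471] [ 1.3 -2.5  5.2] 0.0269
hold 10.05 [0.4653 0.0397 0.0471] [ 0.9 -2.5  5.5] 0.0268
open 10.47 [0.4642 0.0399 0.0454] [-0.3  0.2 -0.3] 0.0594
 12.22 [ 0.4637 -0.0094  0.2383] [ 0.4 -0.   0.4] 0.0599
```

View pics/w4.png

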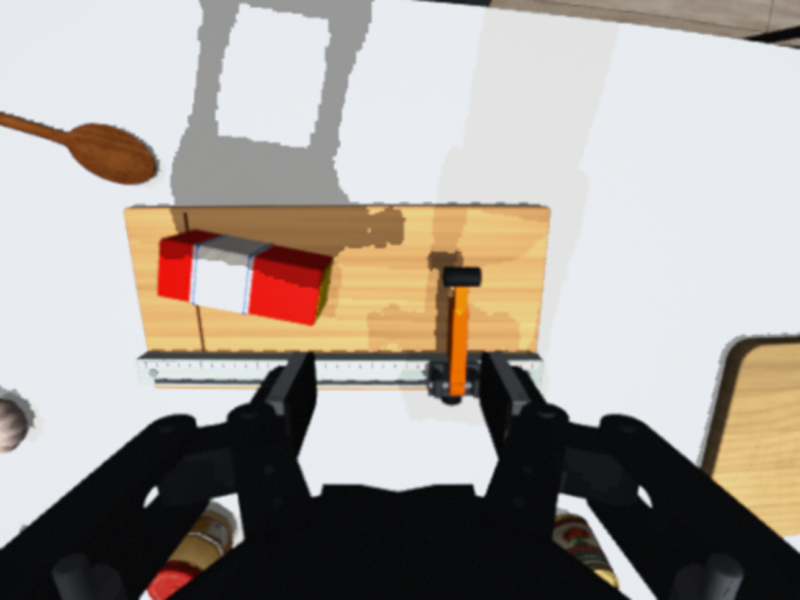

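The leaf looks down: the plate lies level and the knob is at (462,276). The final force was small, so I press the knob from above with closed fingers to confirm the stop.

```bash
python3 - <<'E'
from h import *
effector.command_gripper(0.0)
x=-.038
arm.move_l(W(x,SY,.105),QK,v=.25)
print(arm.move_l(W(x,SY,.068),QK,v=.03,guard=15)); st("press"); arm.wait(.3); st("press")
arm.move_l(W(x,SY,.13),QK,v=.2)
q=down(-.1178); print(kinematics.inverse_kinematics([.478,-.1238,.14],q).round(2))
E
```

```text
True
press 14.35 [0.4617 0.0395 0.0827] [-2.5 -0.3  6.7] -0.0
press 14.65 [0.4617 0.0395 0.0827] [-2.9 -0.5  7.2] -0.0002
[-0.32 -0.19  1.7  -0.    1.64 -0.2 ]
```

The contact height of 0.0657 m matches the expected knob top (0.066), so the leaf is on its limit. Now the bar.

```bash
python3 - <<'E'
from h import *
b=np.load("b.npy"); q=down(b[2])
arm.reach([b[0],b[1],.14],q); effector.command_gripper(.085)
print(arm.move_l([b[0],b[1],.060],q,v=.12,guard=8)); st("at bar")
effector.command_gripper(.03); st("gripped")
qg=down(g[2])
arm.move_l(W(.012,.015,.060),qg,v=.08); st("pre")
import pickle
print(arm.move_l(W(.030,.015,.060),qg,v=.015,guard=5)); st("fence")
p=get_state()["ee_pos"]; d=p[:2]-g[:2]; c,s=np.cos(g[2]),np.sin(g[2]); print("guide xy",d@[c,s],d@[-s,c])
E
```

```text
False
at bar 17.93 [ 0.4784 -0.1239  0.0608] [-0.  -0.   0.8] 0.0852
gripped 18.38 [ 0.4786 -0.1239  0.061 ] [ 1.1 -0.   3.5] 0.0441
pre 19.68 [ 0.5183 -0.0422  0.061 ] [-2.  -4.5  5.4] 0.0442
True
fence 20.0 [ 0.5183 -0.0422  0.061 ] [-0.  -0.4  2.7] 0.0439
guide xy 0.012340662341786938 0.01376963197856675
```

The guard tripped on the change in drag, with the bar still about 10 mm short of the fence. I retry with small force-checked steps.

```bash
python3 - <<'E'
from h import *
qg=down(g[2]); x=.012
while x<.030:
    x+=.003 if x<.0175 else .001
    arm.move_l(W(x,.015,.060),qg,v=.02); f=fg(); st(f"x={x:.4f}")
    if f[0]<-7: break
E
```

```text
x=0.0150 20.3 [ 0.5198 -0.0418  0.0611] [-8.3 -2.5 11. ] 0.0441
```

```bash
python3 - <<'E'
from h import *
a=vision.read_camera("side")[90:270,220:380,::-1]; b=vision.read_camera("wrist")[:,:,::-1]; st()
A=cv2.resize(a,(400,450),interpolation=cv2.INTER_CUBIC); B=cv2.resize(b[50:,:][:,106:406],(400,450),interpolation=cv2.INTER_CUBIC)
cv2.imwrite("pics/m5.png",np.hstack([A,B]))
E
```

```text
20.4 [ 0.5197 -0.0418  0.061 ] [-8.6 -2.9 10.9] 0.0441
```

View pics/m5.png

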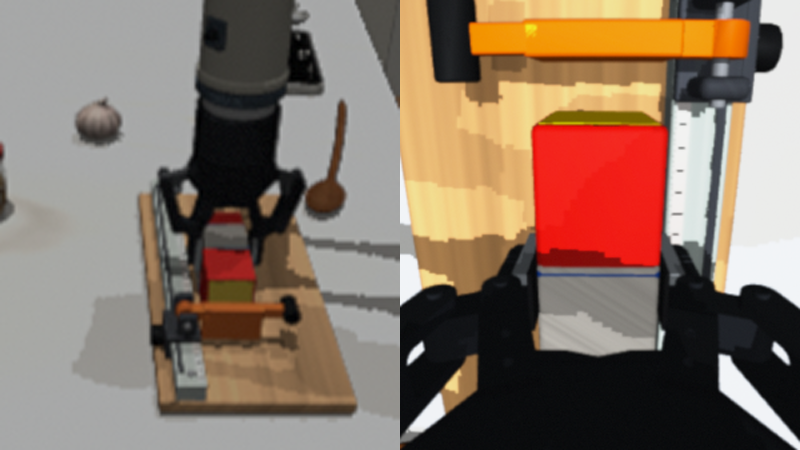

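The bar is gripped square and is still about 7 mm short of the fence, so the force is drag from the bar being pressed onto the deck (Fz 11 N). I relieve the downward pressure, then continue.

```bash
python3 - <<'E'
from h import *
qg=down(g[2]); x=.015; z=.060
arm.wait(.2)
for k in range(8):
    if fg()[2]<0.5: break
    z+=.0005; arm.move_l(W(x,.015,z),qg,v=.02)
st(f"z={z:.4f}")
while x<.029:
    x+=.002 if x<.018 else .0007
    arm.move_l(W(x,.015,z),qg,v=.02); f=fg(); st(f"x={x:.4f}")
    if f[0]<-6: break
print(z,x)
E
```

```text
z=0.0620 21.6 [ 0.5207 -0.0404  0.0611] [ 0.5 -1.  -3.2] 0.0438
x=0.0170 21.85 [ 0.5229 -0.0404  0.0616] [-0.3 -0.  -3.5] 0.0439
x=0.0190 22.1 [ 0.525  -0.0404  0.062 ] [ 0.7 -1.  -2.8] 0.0438
x=0.0197 22.35 [ 0.5256 -0.0405  0.062 ] [ 0.1 -1.4 -3.5] 0.0444
x=0.0204 22.6 [ 0.5263 -0.0404  0.0621] [ 0.3  0.4 -4.3] 0.0443
x=0.0211 22.85 [ 0.527  -0.0403  0.062 ] [-0.1  1.8 -3.8] 0.0442
x=0.0218 23.1 [ 0.5275 -0.0403  0.0619] [-1.2 -0.1 -2.9] 0.0441
x=0.0225 23.35 [ 0.5277 -0.0404  0.0619] [-5.  -0.7 -0.7] 0.0439
x=0.0232 23.6 [ 0.5278 -0.0404  0.0618] [-7.8 -1.2 -0.3] 0.0443
0.062 0.0232
```

Flush contact is at x of about 0.022, as predicted. I slide along the fence up to the leaf.

```bash
python3 - <<'E'
from h import *
qg=down(g[2]); x=.0226; z=.0612; y=.015
arm.move_l(W(x,y,z),qg,v=.02); st("relax")
arm.move_l(W(x,.028,z),qg,v=.03); st("slide"); y=.028
while y<.042:
    y+=.0006; arm.move_l(W(x,y,z),qg,v=.02); f=fg(); st(f"y={y:.4f}")
    if f[1]<-9: break
arm.wait(.5); st("hold")
print(y)
im=vision.read_camera("wrist"); cv2.imwrite("pics/w6.png",cv2.resize(im[:280,106:406,::-1],(640,600),interpolation=cv2.INTER_CUBIC))
E
```

```text
relax 23.85 [ 0.5277 -0.0403  0.0612] [-5.4 -0.7 -0.8] 0.0436
slide 24.43 [ 0.5267 -0.0284  0.0612] [-5.5 -3.8 -0.7] 0.0438
y=0.0286 24.68 [ 0.5267 -0.0281  0.0612] [-6.3 -4.9 -0.1] 0.0443
y=0.0292 24.93 [ 0.5266 -0.0277  0.0612] [-6.3 -6.  -0.7] 0.044
y=0.0298 25.18 [ 0.5266 -0.0271  0.0612] [-6.3 -5.4 -1. ] 0.0443
y=0.0304 25.43 [ 0.5265 -0.0265  0.0612] [-6.5 -6.4 -1.3] 0.0439
y=0.0310 25.68 [ 0.5265 -0.0259  0.0612] [-5.5 -5.9 -0.9] 0.0442
y=0.0316 25.93 [ 0.5264 -0.0253  0.0612] [-6.2 -5.4 -0.5] 0.0441
y=0.0322 26.18 [ 0.5264 -0.0247  0.0612] [-7.2 -6.3 -0.2] 0.0441
y=0.0328 26.43 [ 0.5264 -0.0241  0.0612] [-7.  -5.1  0. ] 0.0441
y=0.0334 26.68 [ 0.5263 -0.0235  0.0612] [-6.4 -6.6 -0.5] 0.0442
y=0.0340 26.93 [ 0.5263 -0.0229  0.0612] [-5.5 -5.5 -0.8] 0.0438
y=0.0346 27.18 [ 0.5262 -0.0223  0.0612] [-6.9 -7.1 -0.6] 0.0441
y=0.0352 27.43 [ 0.5262 -0.0217  0.0612] [-5.6 -5.2 -0.6] 0.044
y=0.0358 27.68 [ 0.5261 -0.0211  0.0612] [-6.7 -5.5 -0.7] 0.0442
y=0.0364 27.93 [ 0.5261 -0.0205  0.0612] [-6.8 -5.3 -0.2] 0.0435
y=0.0370 28.18 [ 0.5261 -0.0201  0.0612] [-5.8 -7.1 -0.2] 0.044
y=0.0376 28.43 [ 0.5261 -0.0201  0.0613] [-5.9 -8.9 -1.1] 0.0443
y=0.0382 28.68 [ 0.5261 -0.02    0.0614] [-6.5 -9.7 -0.5] 0.0441
hold 29.18 [ 0.5261 -0.02    0.0613] [ -7.2 -11.   -0.1] 0.0443
0.03820000000000004
```

View pics/w6.png

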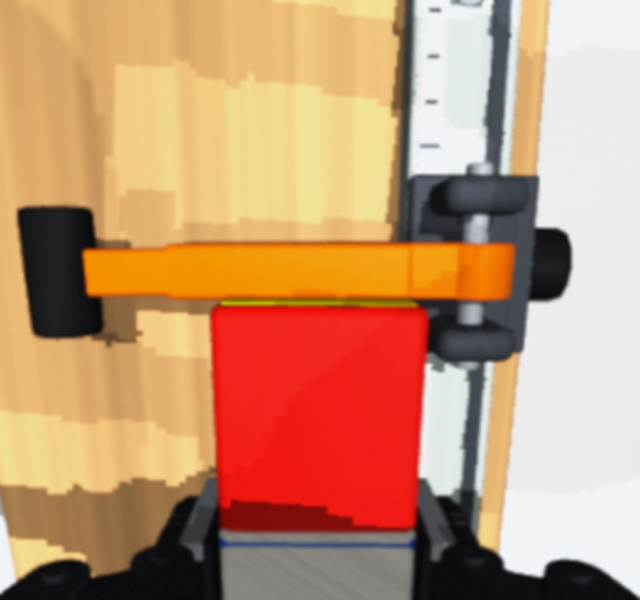

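The bar's pale end meets the leaf and its side lies along the fence. About 6 N of the reading is sliding friction, so the contact is near 5 N. I press slightly more and hold.

```bash
python3 - <<'E'
from h import *
qg=down(g[2]); x=.0226; z=.0612; y=.0382
while y<.0415:
    y+=.0005; arm.move_l(W(x,y,z),qg,v=.02); arm.wait(.1); f=fg(); st(f"y={y:.4f}")
    if f[1]<-14.5: break
arm.wait(.7); st("hold")
yb=.0374  # back off to near zero preload
arm.move_l(W(x-.0003,yb,z),qg,v=.02); st("relax")
effector.command_gripper(.062); st("open")
i=vision.camera_info("wrist")
arm.move_l(W(x-.0003,yb,.14),qg,v=.15); st("up")
im=vision.read_camera("wrist")
import pickle; pickle.dump((vision.camera_info("wrist"),im),open("w7.pkl","wb"))
cv2.imwrite("pics/w7.png",cv2.resize(im[:300,56:456,::-1],(800,600),interpolation=cv2.INTER_CUBIC))
E
```

```text
y=0.0387 29.58 [ 0.526  -0.02    0.0614] [ -6.  -12.   -0.7] 0.0441
y=0.0392 29.93 [ 0.526  -0.0199  0.0614] [ -6.  -13.9  -0.8] 0.0442
y=0.0397 30.28 [ 0.526  -0.0199  0.0614] [ -6.3 -15.2  -0.9] 0.0442
hold 30.98 [ 0.526  -0.0199  0.0615] [ -6.2 -14.5  -1.1] 0.0439
relax 31.25 [ 0.526  -0.0201  0.0612] [-3.9 -7.4 -1.2] 0.0437
open 31.57 [ 0.5272 -0.0177  0.062 ] [0.1 0.5 0.8] 0.0622
up 32.24 [ 0.5262 -0.0178  0.1392] [0.2 0.4 0.5] 0.0617
```

View pics/w7.png

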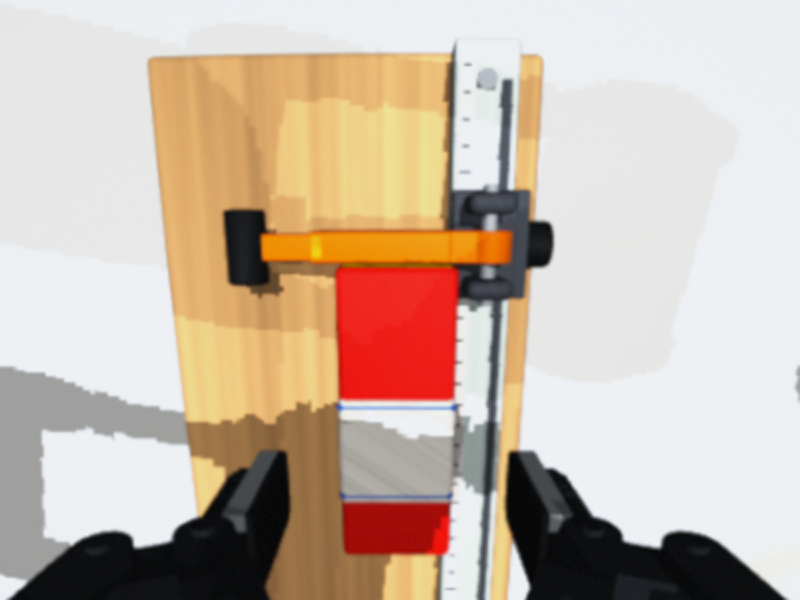

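The bar stands flush along the fence and against the lowered leaf, with the knob clear at (247,247). Now I pinch the knob and flip the leaf up.

```bash
python3 - <<'E'
from h import *
arm.move_l(W(.0,.06,.17),QK,v=.15)
p=kpos(0.); arm.reach([p[0],p[1],.13],QK); st("above")
print(arm.move_l(p,QK,v=.08,guard=8)); st("at knob")
effector.command_gripper(.02); st("pinched")
for a in [.1,.25,.45,.65,.85,1.05,1.25,1.45,1.66]:
    arm.move_l(kpos(a),QK,v=.08); st(f"a={a:.2f}")
effector.command_gripper(.062); st("open")
p=get_state()["ee_pos"]; arm.move_l([p[0],p[1],.25],QK,v=.15)
arm.move_l([p[0]-.02,p[1]-.03,.27],QK,v=.15); arm.wait(.2)
im=vision.read_camera("wrist")
import pickle; pickle.dump((vision.camera_info("wrist"),im),open("w8.pkl","wb")); st()
cv2.imwrite("pics/w8.png",cv2.resize(im[:300,56:456,::-1],(800,600),interpolation=cv2.INTER_CUBIC))
E
```

```text
above 34.38 [0.4639 0.0402 0.1291] [ 0.4 -0.1  0.4] 0.062
False
at knob 35.48 [0.4652 0.0398 0.0547] [-0.6 -0.   0. ] 0.0621
pinched 35.88 [0.465  0.0396 0.0547] [-1.5 -1.1  4.2] 0.027
a=0.10 36.14 [0.4657 0.0397 0.063 ] [ 3.7 -1.1 -2.7] 0.027
a=0.25 36.47 [0.4681 0.0398 0.0762] [ 1.3 -1.7 -3.8] 0.0271
a=0.45 36.85 [0.4756 0.0404 0.0945] [-3.4 -2.7 -1.4] 0.0274
a=0.65 37.23 [0.4861 0.0412 0.1097] [-3.  -2.9 -2.6] 0.0264
a=0.85 37.62 [0.4995 0.0423 0.1224] [-1.6 -3.5 -3.8] 0.0267
a=1.05 38.0 [0.5147 0.0434 0.1324] [-1.8 -3.6 -4.6] 0.0265
a=1.25 38.38 [0.5318 0.0447 0.1393] [-2.9 -3.4 -5.3] 0.027
a=1.45 38.77 [0.5503 0.0461 0.1429] [-1.9 -4.8 -3.4] 0.0269
a=1.66 39.16 [0.5698 0.0475 0.1429] [-1.8 -4.1 -0.7] 0.0261
open 39.59 [0.5699 0.0479 0.1427] [ 0.5 -0.2 -0.4] 0.0619
 41.13 [0.55   0.0184 0.2692] [-0.1 -0.3  0.2] 0.062
```

View pics/w8.png

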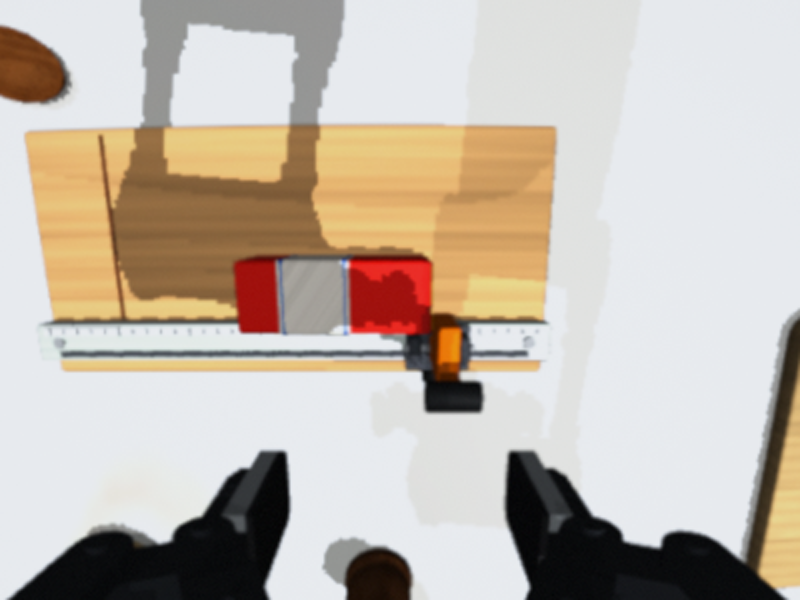

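The leaf is up (knob at 453,396) and the bar stands parallel and close to the fence, with top corners about (235,258), (432,257), (430,333) and (238,333). I do one numeric check, then hand in.

```bash
python3 - <<'E'
from h import *
import pickle; i,_=pickle.load(open("w8.pkl","rb"))
px=np.array([(235,258),(432,257),(430,333),(238,333)])/2+[56,0]-.25
L=[[-.0225,-.06,.073],[-.0225,.06,.073],[.0225,.06,.073],[.0225,-.06,.073]]
def m(p):
    r=[]
    for x,y,z in L:
        c,s=np.cos(p[2]),np.sin(p[2]); r.append(W(p[0]+c*x-s*y,p[1]+s*x+c*y,z))
    return np.array(r)
s=least_squares(lambda p:(proj(i,m(p))-px).ravel(),[.02,.03,0]); print(s.x.round(4),s.fun.round(1)); print("end rel stop y",s.x[1]+.06-SY)
order.finish_job(); st("done")
E
```

```text
[ 0.0206  0.0342 -0.0022] [-1.4  0.2  0.6  0.6  0.8 -0.3  0.  -0.4]
end rel stop y -0.005257943362872983
the job is handed in; nothing more can be done
the job is handed in; nothing more can be done
```

I ran the whole task and handed the job in at about 41 s of the 72 s allowed; the hand-in reports no verdict.

**What I did**
- **Leaf down:** I pinched the knob, swung the leaf down and pressed it from above. Contact came at a knob-top height of 65.7 mm, against 66 mm expected.
- **Bar to the fence:** I gripped the bar, squared it to the guide and slid it against the fence with about 6 N.
- **Bar to the leaf:** I pressed it along the fence onto the leaf and held for about 0.7 s. The wrist read about 14.5 N; about 6 N of that was sliding friction, so I put the push on the leaf at about 9 N. That push was not measured directly.
- **Leaf up:** I let go of the bar and flipped the leaf up to about 1.66 rad (the commanded angle). Then I moved the gripper clear.

**Last checks, from the final wrist picture**

| Check | Measured | Required |
|---|---|---|
| Bar's pale end relative to the stop | -5.3 mm | -9 to -3.5 mm |
| Bar's angle to the fence | 0.002 rad | below 0.03 rad |
| Bar's x in the guide | 20.6 mm | above 19.5 mm |

- **Bar x:** the vision figure is about 2 mm short of the 22.5 mm for full contact, though the bar touched the fence at about 22 mm. The fit is good to only 1–2 mm, so this check has little margin.
- **Leaf:** it looked up in the picture; I did not measure its angle again after letting go.
- **Jar, tin and mill:** the arm never came near them, but I did not measure their positions again at the end.

One hiccup on the way: the force guard first stopped the arm early because the bar was being pressed onto the deck. I eased the downward pressure and carried on.

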